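# Home the gas selector, count four clicks and confirm

## Task

Set the gas console for the anaesthesia stage: turn the bar-shaped selector on its sloping panel anticlockwise all the way to its home position at the long mark, then turn it clockwise exactly four clicks and leave it resting there, and only then press the round grey push button fully in and let it go. Do not press the button while the selector stands anywhere else, leave the small round trim knob as it is set, and do not tip or shove the bottles, the dish and the marker round the console.

Things in the scene. Friction and masses are not known exactly. Their poses are not given: they have to be found in the camera images.
- panel: Aluminium face plate (166 x 220) of the gas console, a fixed white wedge-shaped housing (160 deep, 240 wide, 45 high in front, 123 at the back). Origin: plate centre; x up the slope, y to the left, z out of the panel, leaning 26 degrees from vertical to the console's front. Axes of the controls stand at x, y = 0, 48 (selector), 45, -72 (trim knob), -42, -72 mm (push button).
- selector_grip (a point): Grip point on the selector's axis, 25 mm out from the panel. The selector is a black bar 44 long, 12 thick, up to 36 mm above the panel, on a round skirt 44 across, 5 high. Axes: x along the bar to its pointing end (white line), y across the bar, z out of the panel. Other controls are over 75 mm from the axis.
- selector (a joint): Selector angle, rad, growing clockwise as seen facing the panel. 8 click positions 0.524 rad apart, a black mark at each: home is 0 (long mark, left; the bar points 105 degrees anticlockwise from up-slope), the k-th click is 0.524 k. End stops lie 0.09 beyond both ends. Starts at click 2, 3, 4 or 5. Let go, it springs into the nearest click; about 0.1 N m turns it out of one.
- confirm_top (a point): Centre of the top face of the push button, 22 mm out of the panel when not pressed (grey, 24 diameter, in a steel collar of 40 diameter that stands 12 mm above the panel). Axes as the panel's. It is pressed straight into the panel.
- confirm (a joint): Travel of the push button in m: 0 out, 0.006 fully in, sprung back; about 5 N presses it fully.
- trim (a joint): Angle of the round black trim knob (30 diameter, 19 high) at the upper right of the panel, in rad; it starts at 0 and stays where it is left.
- wash_bottle: White wash bottle with a bent spout, 178 tall, loose, to the left of the console. Origin: centre of its underside.
- amber_bottle: Amber glass bottle with black cap, 49 across, 151 tall, loose, to the right of it, farther back. Origin: centre of its underside.
- dropper_bottle: Small amber dropper bottle, 35 across, 98 tall, loose, to the right of it, nearer. Origin: centre of its underside.
- petri_dish: Flat round dish, 89 across, 7 to 13 high, loose, in front of it on the left. Origin: centre of its underside.
- marker: Felt marker 134 long, 14 high, loose, in front of it on the right. Origin: centre of its underside.

How it is judged:
On the way, in this order (a step that is already met when the one before it is completed fails the run):
1. the selector is at home, at the anticlockwise end (value of joint selector below 0.15 rad), for 0.2 s.
2. the selector is four clicks clockwise from home (value of joint selector between 1.94 and 2.25 rad and contact force between the fingers and selector below 0.1 N), for 0.3 s.
3. the push button is fully pressed (value of joint selector between 1.94 and 2.25 rad and value of joint confirm above 0.0045 m), for 0.05 s.
At the end, for the whole second after the job is handed in: The selector rests at the fourth click from home (2.094 rad, within 0.15 rad), the push button is out again (within 1.5 mm), the trim knob is within 0.15 rad of its start, and the bystanders stand within 30 mm of where they stood (value of joint selector between 1.94 and 2.25 rad and velocity of joint selector between -0.1 and 0.1 rad/s and value of joint confirm below 0.0015 m and value of joint trim between -0.15 and 0.15 rad and distance of each of wash_bottle, amber_bottle, dropper_bottle, petri_dish, marker from where it was at the start of the episode below 0.03 m); the robot touches nothing.
It fails at once if the push button is pressed while the selector is not at the fourth click (value of joint confirm above 0.003 m and not (value of joint selector between 1.94 and 2.25 rad)).
It fails at once if the trim knob is turned (value of joint trim above 0.15 rad or value of joint trim below -0.15 rad).
It fails at once if a bottle is tipped (angle between any of wash_bottle, amber_bottle, dropper_bottle's own z axis and vertical above 0.4 rad).
It fails at once if a bystander is shoved more than 30 mm (distance of any of wash_bottle, amber_bottle, dropper_bottle, petri_dish, marker from where it was at the start of the episode above 0.03 m).
It also fails if it takes over 67 s, if anything falls off the work surface, if the arm or the gripper's body presses on something with over 40 N, if the wrist force passes 120 N, or if a joint passes its speed limit or range.

## Robot

A 6-joint arm with a two-finger parallel gripper is mounted at the origin on a cart in front of the work surface, level with it; the furniture and walls round the work are solid. World frame = base frame: x ahead of the robot, y to its left, z up, the work surface at z = 0. Lengths are in m, angles in rad, forces in N, time in s.
With the tool pointing down it reaches from about 0.35 to 0.775 m from the base axis. Payload 7.3 kg.
Tool frame: the origin (TCP) lies on the mounting face of the last link; the fingertips stand 178 mm ahead of it and the grasp point (between the pads) lies 159 mm ahead of it; x points along the fingers, y is the direction in which the jaws open and shut, and the axes are right-handed (so a half turn about x gives the same grasp; the last joint's range is limited). The gripper opens to 92 mm and grips with 3 to 60 N. Pads are 19 mm wide; open, the fingers measure 130 mm over their backs; the gripper's body (75 mm by 190 mm) begins 47 mm behind the grasp point.
Start: joints at [-1.41, 0.342, 1.524, -0, 1.275, -0.146], TCP at [0.159, -0.5, 0.405] pointing down, gripper open.
Joint ranges: [-2.53, 2.53], [-0.77, 2.02], [0.04, 2.7], [-1, 4.14], [0.28, 2.66], [-3.11, 3.11]. Speed limits (rad/s): [2.57, 2.57, 3.14, 3.14, 3.14, 3.14].

## Interface

Orientations are given as a rotation vector (axis times angle).
In Python, from cell import manip gives the robot as it stands. The module is installed in compiled form; this text tells all that it offers.
- The arm moves only by the shell command python3 -m crank 'ROWS' [OPENING]. ROWS is JSON, one flat list of numbers, 4 for each row, row after row: the shift along the tool's x, y, z in m, then the turn about the tool's x in degrees. A call has exactly 8 rows; each row shifts and turns the commanded pose from where the row before left it, along the tool's axes as they then stand; what a row does not reach is not made up. A row lasts 1/12 s, in which the tool goes at most 41.7 mm and 7.16 degrees, less where a joint would pass 70% of its speed; a pose out of reach is approached as far as the arm can. A call with a gripper value outside its range is refused whole. OPENING is the gripper's target within -1 to 1 (shut at 1, half-way at 0, fully open at -1), set as the call begins (- or left out, the last holds). The fingers move at their own pace and stop on an object; the grip force is fixed at half the most. Time passes only in rows, so rows that do not move let the fingers close, or fill a call up. It gives the time, the measured TCP pose, the force and the opening at its end, in the units of the state.
- manip.sense(): the state, without advancing time (a new reading comes with each control period).
- manip.grab_frame(name): name is "side" or "top" or "wrist"; returns a dict with "frame" (400x640x3 uint8, blue, green, red), "fx", "fy", "cx", "cy" (pixels), "R" (3x3) and "t" (3): a world point X has camera coordinates R X + t; the wrist camera has in their place "tool_from_camera" (4x4, takes a point from camera to tool coordinates, whose origin is the TCP and whose axes are the tool frame's). Camera axes: x right, y down, z forward; pixel columns grow to the right and rows downward; lengths in m; the calibration is good to about 2 mm. A picture is of the moment at which its call begins: read the wrist's pose just before it. There is no depth.
- manip.job_done(): hands the job in, once; it reports no verdict.
Trained networks look in the newest picture that a camera, given by its name, has taken for a name from the list of things; names that differ only in an ending like _2 or _b are one class to them, and where a whole thing is asked for, a point or a joint stands for the part that bears it (a point fixed in the world has none). Each returns a list of dicts, best first, with "p" (0 to 1); they miss things now and then, are a little off and sometimes report something else, mostly with a low value. They report only what shows in the picture. A call takes as long as a camera call.
- manip.masks_of(camera, query): "pixels" (400x640 bool, what is visible of it) and "location" ([column, row] as shares, 0 to 1, of the picture: columns of its width, rows of its height, amid what is visible of it).
- manip.pinpoint(camera, query): "location" ([column, row] as shares, 0 to 1, of the picture: columns of its width, rows of its height: a listed point, or the origin of a listed thing).
The state is a dict: "time": time; "joint_positions": joint angles; "joint_vel": joint speeds; "tau": joint torques, N m; "position": TCP position; "tcp_rot": TCP orientation; "contact_force": force on the tool from outside, world axes, zero at the start; "ft_torque": the same for the moment, N m; "width": finger opening in m.
Only numpy, scipy, OpenCV 4.12 (cv2) and the standard library are available. Lean on these libraries where they do the work, as an engineer would, in place of code of your own. Each camera call takes 0.05 s, during which the arm holds its last target.

## Working session

There is one attempt and no reset: what is moved stays moved. The work goes in short steps, Python scripts to look and compute and a shell command to move; the robot and the scene stay as the last step left them, time stands still between calls to the robot, and variables do not carry over. Pictures are saved under pics/ and viewed, and the job is handed in when it is done.

```bash
mkdir -p pics; ls; python3 - <<'E'
from cell import manip
import cv2,numpy as np
s=manip.sense(); print(s)
for c in ["side","top","wrist"]:
    f=manip.grab_frame(c); cv2.imwrite(f"pics/{c}0.png",f["frame"])
    print(c,{k:(np.round(v,4).tolist() if not np.isscalar(v) else v) for k,v in f.items() if k!="frame"})
    for q in ["panel","selector_grip","confirm_top","wash_bottle","amber_bottle","dropper_bottle","petri_dish","marker"]:
        r=manip.pinpoint(c,q); print(q,[(round(d["p"],2),np.round(np.array(d["location"])*[640,400],1).tolist()) for d in r[:2]])
E
```

```text
pics
{'time': 0.0, 'joint_positions': array([-1.40997822e+00,  3.42705808e-01,  1.52501705e+00,  1.76640341e-06,
        1.27537401e+00, -1.45925322e-01]), 'joint_vel': array([ 0.00094244, -0.00284002, -0.0009087 , -0.00061305, -0.00138153,
        0.00080364]), 'tau': array([-1.05420484e-03, -4.31246889e+01, -2.44221032e+01,  7.18700350e-02,
        5.59714402e-02, -9.08554171e-05]), 'position': array([ 0.15856371, -0.50034076,  0.40405352]), 'tcp_rot': array([ 2.05674706,  0.31950996, -2.05676686]), 'contact_force': array([ 0.25296324, -0.46641654,  0.13649465]), 'ft_torque': array([ 0.07220997,  0.00104516, -0.04700854]), 'width': 0.09207943566289759}
side {'fx': 397.1930586320457, 'fy': 397.1930586320457, 'cx': 319.1534698091759, 'cy': 205.5887358857683, 'R': [[0.9997, 0.0227, -0.0104], [-0.0015, -0.3603, -0.9328], [-0.0249, 0.9326, -0.3601]], 't': [-0.6328, 0.1122, 1.0045]}
panel [(0.96, [332.3, 222.6])]
selector_grip []
confirm_top [(0.65, [317.2, 238.7])]
wash_bottle [(0.71, [326.4, 219.5])]
amber_bottle [(0.67, [374.9, 293.4])]
dropper_bottle [(0.75, [321.4, 298.3]), (0.46, [
[... 267 characters left out ...]
044, -0.9915]], 't': [0.0243, 0.64, 1.0061]}
panel [(0.95, [346.5, 190.6])]
selector_grip [(0.59, [330.6, 196.1])]
confirm_top [(0.67, [381.9, 200.7])]
wash_bottle [(0.85, [256.5, 197.3])]
amber_bottle [(0.86, [419.6, 157.5])]
dropper_bottle [(0.79, [424.5, 203.1])]
petri_dish [(0.64, [331.3, 258.1])]
marker [(0.54, [382.4, 235.0])]
wrist {'fx': 299.36527448982434, 'fy': 299.36527448982434, 'cx': 316.7416928536504, 'cy': 204.10206842444873, 'tool_from_camera': [[-0.0001, -0.2806, 0.9598, 0.0195], [1.0, -0.0, 0.0001, -0.0009], [0.0, 0.9598, 0.2806, -0.0758], [0.0, 0.0, 0.0, 1.0]]}
panel []
selector_grip []
confirm_top []
wash_bottle []
amber_bottle []
dropper_bottle []
petri_dish []
marker []
```

View pics/top0.png

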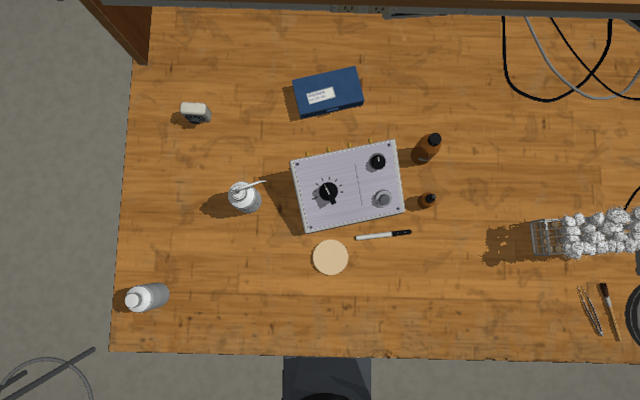

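View pics/side0.png

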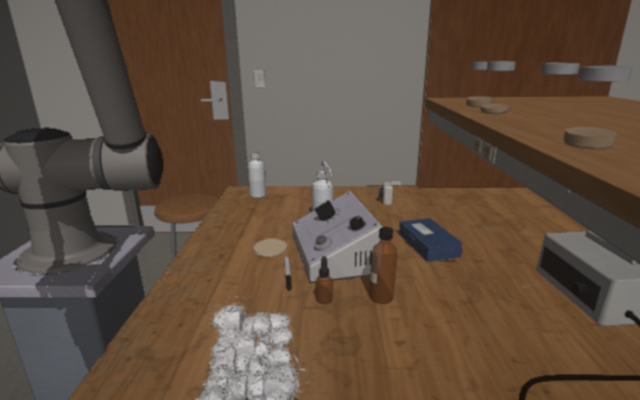

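```bash
python3 - <<'E'
import cv2
a=cv2.imread("pics/top0.png")[130:245,280:450]; cv2.imwrite("pics/top0z.png",cv2.resize(a,None,fx=4.7,fy=4.7,interpolation=cv2.INTER_CUBIC))
b=cv2.imread("pics/side0.png")[185:285,280:400]; cv2.imwrite("pics/side0z.png",cv2.resize(b,None,fx=6,fy=6,interpolation=cv2.INTER_CUBIC))
E
```

```text
(no output)
```

View pics/top0z.png

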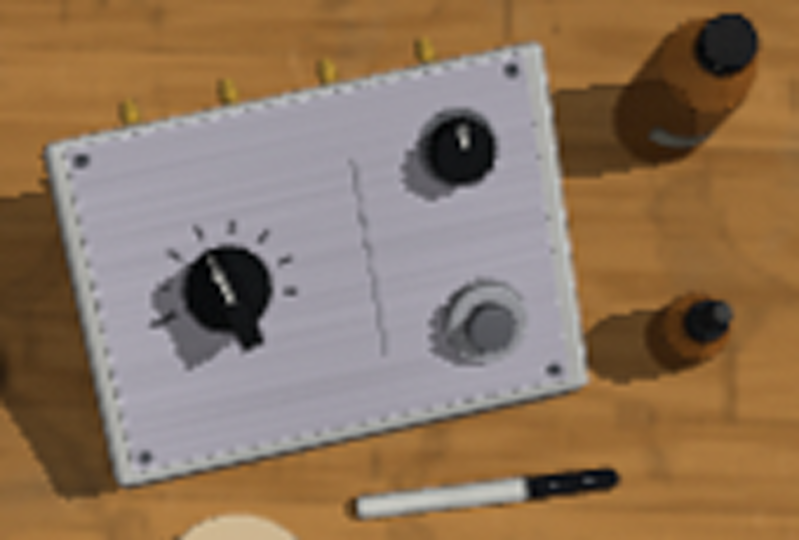

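View pics/side0z.png

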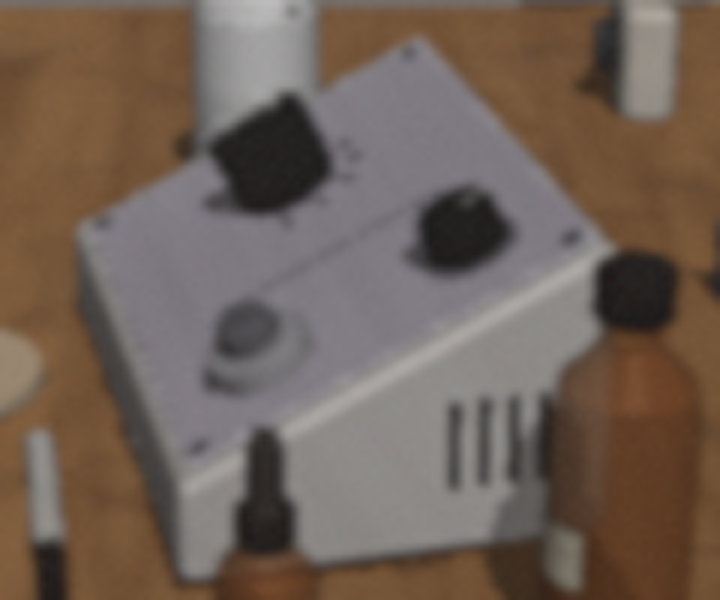

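```bash
cat > h.py <<'E'
import numpy as np, cv2, json
from scipy.spatial.transform import Rotation as Ro
from scipy.optimize import least_squares
A=np.deg2rad(26)
def panelR(yaw):
    # panel x up slope (world fwd+up), y left, z out
    x=[np.cos(A),0,np.sin(A)]; z=[-np.sin(A),0,np.cos(A)]
    return Ro.from_euler('z',yaw).as_matrix()@np.column_stack([x,[0,1,0],z])
def proj(f,X):
    c=X@np.array(f["R"]).T+np.array(f["t"]); return np.c_[f["fx"]*c[:,0]/c[:,2]+f["cx"],f["fy"]*c[:,1]/c[:,2]+f["cy"]]
def wristcam(f,s):
    # extrinsics world->cam for the wrist
    T=np.eye(4);T[:3,:3]=Ro.from_rotvec(s["tcp_rot"]).as_matrix();T[:3,3]=s["position"]
    W=np.linalg.inv(T@np.array(f["tool_from_camera"])); g=dict(f); g["R"]=W[:3,:3]; g["t"]=W[:3,3]; return g
E
python3 - <<'E'
from h import *
from cell import manip
ft=manip.grab_frame("top"); fs=manip.grab_frame("side")
ct=np.array([[48,145],[540,45],[587,383],[122,485]])/4.7+[280,130]
P=np.array([[.089,.12,0],[.089,-.12,0],[-.089,-.12,0],[-.089,.12,0]])
cs=np.array([[607,250],[180,487],[80,228],[418,35]])/6+[280,185]
Ps=P[[1,2,3,0]]
def res(p,sep=False):
    R=panelR(p[2]); t=np.array([p[0],p[1],p[3]])
    a=proj(ft,P@R.T+t)-ct; b=proj(fs,Ps@R.T+t)-cs
    return (a,b) if sep else np.r_[a.ravel(),b.ravel()]
r=least_squares(res,[.64,0,.1,.084]);print(r.x,np.rad2deg(r.x[2]))
print(np.round(res(r.x,1),1))
r2=least_squares(lambda p:res(p)[:8],[.64,0,.1,.084]);print('top only',r2.x)
p=r.x;R=panelR(p[2]);t=np.array([p[0],p[1],p[3]])
for n,q in dict(sel=[0,.048,.025],selb=[0,.048,0],conf=[-.042,-.072,.022],trim=[.045,-.072,.019]).items():
    X=R@q+t; print(n,X.round(4),proj(ft,X[None]).round(1),proj(fs,X[None]).round(1))
np.save("pan.npy",p)
E
```

```text
[ 0.66523817 -0.02014489  0.23480945  0.07903043] 13.453590379863257
[[[-1.2 -0.4]
  [ 0.6 -1.1]
  [ 0.6  1.1]
  [-1.1  0.8]]

 [[ 1.9 -0.3]
  [-1.2  1.6]
  [-1.5 -0. ]
  [ 1.  -0.5]]]
top only [ 0.668591   -0.02194376  0.23712296  0.06028595]
sel [0.6434 0.024  0.1015] [[329.7 195. ]] [[323.2 208.8]]
selb [0.6541 0.0265 0.079 ] [[328.4 191.7]] [[327.6 216.8]]
conf [ 0.6359 -0.1012  0.0804] [[384.9 201.1]] [[319. 239.]]
trim [ 0.7132 -0.0827  0.1158] [[379.1 163.9]] [[354.4 220.6]]
```

```bash
python3 - <<'E'
from h import *
from cell import manip
s=manip.sense(); R=Ro.from_rotvec(s["tcp_rot"]).as_matrix(); print(R.round(3)); 
d=np.array([.60,.0,.42])-s["position"]; print(R.T@d, s["time"])
p=np.load("pan.npy")
ft=manip.grab_frame("top")
# bystander positions on table from pinpoint
for q in ["wash_bottle","amber_bottle","dropper_bottle","petri_dish","marker"]:
    l=np.array(manip.pinpoint("top",q)[0]["location"])*[640,400]
    ray=np.array(ft["R"]).T@np.array([(l[0]-ft["cx"])/ft["fx"],(l[1]-ft["cy"])/ft["fy"],1]); c=-np.array(ft["R"]).T@ft["t"]
    print(q,(c-ray*c[2]/ray[2]).round(3))
E
```

```text
[[ 0.     0.302 -0.953]
 [-0.    -0.953 -0.302]
 [-1.     0.     0.   ]]
[-0.01529537 -0.34381204 -0.5719534 ] 1.45
wash_bottle [0.643 0.204 0.   ]
amber_bottle [ 0.76  -0.211  0.   ]
dropper_bottle [ 0.65  -0.212  0.   ]
petri_dish [0.506 0.023 0.   ]
marker [ 0.57  -0.108  0.   ]
```

```bash
M='python3 -m crank'; python3 -m crank '[-0.0007,-0.0142,-0.0255,0, -0.0007,-0.0142,-0.0255,0, -0.0007,-0.0142,-0.0255,0, -0.0007,-0.0142,-0.0255,0, -0.0007,-0.0142,-0.0255,0, -0.0007,-0.0142,-0.0255,0, -0.0007,-0.0142,-0.0255,0, -0.0007,-0.0142,-0.0255,0]' 
python3 -m crank '[-0.0007,-0.0142,-0.0255,0, -0.0007,-0.0142,-0.0255,0, -0.0007,-0.0142,-0.0255,0, -0.0007,-0.0142,-0.0255,0, -0.0007,-0.0142,-0.0255,0, -0.0007,-0.0142,-0.0255,0, -0.0007,-0.0142,-0.0255,0, -0.0007,-0.0142,-0.0255,0]' 
python3 -m crank '[-0.0007,-0.0142,-0.0255,0, -0.0007,-0.0142,-0.0255,0, -0.0007,-0.0142,-0.0255,0, -0.0007,-0.0142,-0.0255,0, -0.0007,-0.0142,-0.0255,0, -0.0007,-0.0142,-0.0255,0, -0.0007,-0.0142,-0.0255,0, -0.0007,-0.0142,-0.0255,0]' 
cat >> h.py <<'E'
def look(name):
    from cell import manip
    s=manip.sense(); f=manip.grab_frame("wrist"); cv2.imwrite(f"pics/{name}.png",f["frame"]); return wristcam(f,s),s
E
python3 - <<'E'
from h import *
f,s=look("w1"); print(s["position"],s["time"]); p=np.load("pan.npy");R=panelR(p[2]);t=np.array([p[0],p[1],p[3]])
for n,q in dict(sel=[0,.048,.025],selb=[0,.048,0],conf=[-.042,-.072,.022],trim=[.045,-.072,.019]).items():
    print(n,proj(f,(R@q+t)[None]).round(1))
from cell import manip
for q in ["panel","selector_grip","confirm_top"]: print(q,[(d["p"],np.array(d["location"])*[640,400]) for d in manip.pinpoint("wrist",q)])
E
```

```text
time: 2.42
position: [0.3195, -0.3294, 0.4105]
tcp_rot: [2.056, 0.317, -2.056]
contact_force: [0.3, -1.7, 0.1]
width: 0.0919
time: 3.08
position: [0.4798, -0.1594, 0.4161]
tcp_rot: [2.056, 0.318, -2.056]
contact_force: [-0.4, -0.2, 0.3]
width: 0.0919
time: 3.75
position: [0.6399, 0.0105, 0.4214]
tcp_rot: [2.056, 0.318, -2.056]
contact_force: [0.7, 0.6, 0.2]
width: 0.0919
[0.63990462 0.01049143 0.42143162] 3.75
sel [[306.  185.9]]
selb [[307.3 171.5]]
conf [[410.  220.4]]
trim [[434.5 153.9]]
panel [(0.87, array([349.312, 174.32 ]))]
selector_grip [(0.81, array([305.088, 184.88 ])), (0.45, array([380.288, 247.2  ]))]
confirm_top [(0.88, array([410.624, 222.4  ])), (0.63, array([464.704, 216.92 ])), (0.42, array([379.776, 248.32 ]))]
```

View pics/w1.png

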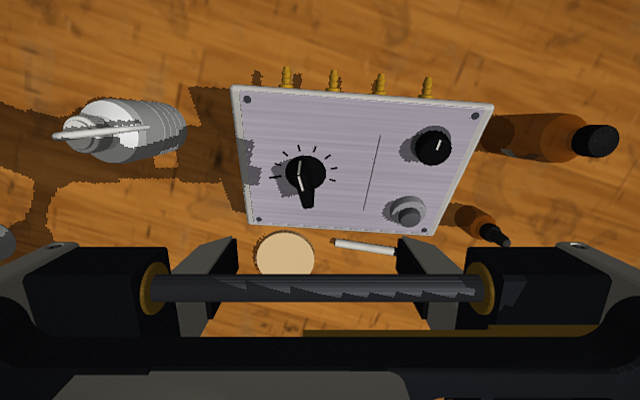

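```bash
python3 - <<'E'
import cv2
a=cv2.imread("pics/w1.png")[70:250,220:500]; cv2.imwrite("pics/w1z.png",cv2.resize(a,None,fx=2.8,fy=2.8,interpolation=cv2.INTER_CUBIC))
E
```

```text
(no output)
```

View pics/w1z.png

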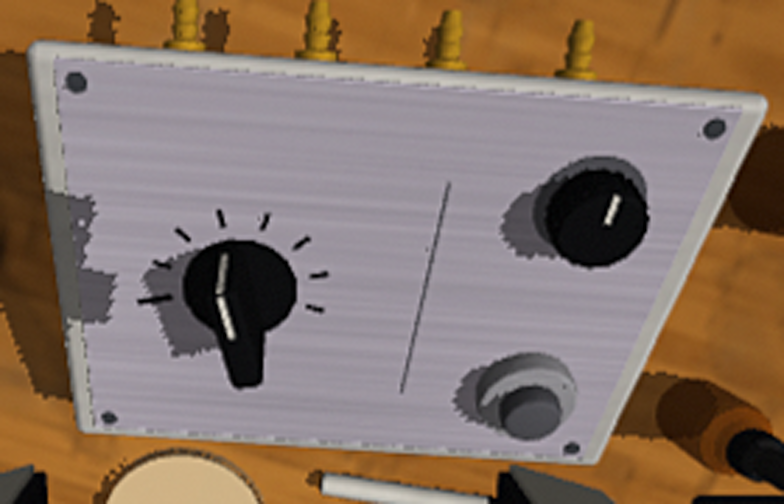

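```bash
python3 - <<'E'
from h import *
from cell import manip
s=manip.sense(); fw=wristcam(manip.grab_frame("wrist"),s); ft=manip.grab_frame("top"); fs=manip.grab_frame("side")
ct=np.array([[48,145],[540,45],[587,383],[122,485]])/4.7+[280,130]-.5*0
cs=np.array([[418,35],[607,250],[180,487],[80,228]])/6+[280,185]
cw=np.array([[33,42],[767,97],[598,463],[82,432]])/2.8+[220,70]
K=np.array([[0,.048,.025],[-.042,-.072,.022]])
kt=np.array([[330.6,196.1],[381.9,200.7]]); kw=np.array([[305.1,184.9],[410.6,222.4]])
def res(p,sep=False):
    R=panelR(p[2]); t=np.array([p[0],p[1],p[3]]); h=p[4]
    P=np.array([[.089,.12,0],[.089,-.12,0],[-.089,-.12,0],[-.089,.12,0]]); P=P*[h,h,0]+[0,0,-.001]
    o=[proj(ft,P@R.T+t)-ct,proj(fs,P@R.T+t)-cs,proj(fw,P@R.T+t)-cw,proj(fw,K@R.T+t)-kw,proj(ft,K@R.T+t)-kt]
    return o if sep else np.concatenate([a.ravel() for a in o])
r=least_squares(res,[.64,0,.1,.084,1],loss='soft_l1');p=r.x;print(p,np.rad2deg(p[2]))
for a in res(p,1): print(a.round(1).tolist())
np.save("pan2.npy",p)
R=panelR(p[2]);t=np.array([p[0],p[1],p[3]])
for n,q in dict(sel=[0,.048,.025],selb=[0,.048,0],conf=[-.042,-.072,.022],trim=[.045,-.072,.019]).items(): print(n,(R@q+t).round(4))
E
```

```text
[ 0.66447022 -0.02023548  0.23896991  0.08105233  0.98018423] 13.691967400299337
[[-0.1, 0.4], [-0.4, -0.3], [-0.3, 0.5], [-0.0, 0.2]]
[[0.4, -0.4], [0.8, -0.9], [-0.6, 0.2], [-1.1, -0.3]]
[[0.1, 0.5], [0.9, 0.2], [-1.3, -0.6], [0.2, -1.4]]
[[0.3, 1.3], [-0.3, -1.8]]
[[-0.8, -0.8], [3.2, 0.5]]
sel [0.6425 0.0238 0.1035]
selb [0.6531 0.0264 0.0811]
conf [ 0.6355 -0.1014  0.0824]
trim [ 0.7127 -0.0826  0.1179]
```

```bash
python3 - <<'E'
from h import *
from cell import manip
s=manip.sense(); fw=wristcam(manip.grab_frame("wrist"),s); ft=manip.grab_frame("top")
def P(f): return np.array([[f["fx"],0,f["cx"]],[0,f["fy"],f["cy"]],[0,0,1]])@np.c_[f["R"],f["t"]]
for a,b in [((150,127),(266,181))]:
    X=cv2.triangulatePoints(P(fw),P(ft),np.array(a,float),np.array(b,float)).ravel();X=X[:3]/X[3];print(X)
E
python3 -m crank '[0,0,0,-6.4, 0,0,0,-6.4, 0,0,0,0, 0,0,0,0, 0,0,0,0, 0,0,0,0, 0,0,0,0, 0,0,0,0]' 0.48
python3 - <<'E'
from h import *
from cell import manip
s=manip.sense();R=Ro.from_rotvec(s["tcp_rot"]).as_matrix();print(R.round(3),s["position"],s["width"],np.degrees(np.arctan2(R[1,1],R[0,1])))
print(R.T@(np.array([.641,.0235,.320])-s["position"]))
E
```

```text
[0.66237709 0.15936534 0.15038551]
time: 4.87
position: [0.6391, 0.0092, 0.4215]
tcp_rot: [1.923, 0.521, -1.923]
contact_force: [-0.3, -0.3, 0.2]
width: 0.043
[[ 0.     0.505 -0.863]
 [-0.    -0.863 -0.505]
 [-1.     0.     0.   ]] [0.63905257 0.00917589 0.42150601] 0.04296704588021705 -59.67723286793792
[ 0.10150485 -0.01138882 -0.00891637]
```

```bash
python3 -m crank '[0,-0.006,-0.0045,0, 0,-0.0054,-0.0044,0, 0.025,0,0,0, 0.025,0,0,0, 0.025,0,0,0, 0.025,0,0,0, 0,0,0,0, 0,0,0,0]'
python3 - <<'E'
from h import *
f,s=look("w2"); print(s["position"],s["time"],s["width"]); p=np.load("pan2.npy");R=panelR(p[2]);t=np.array([p[0],p[1],p[3]])
im=f["frame"].copy()
for n,q in dict(sel=[0,.048,.025],selb=[0,.048,0],selt=[0,.048,.036],conf=[-.042,-.072,.022],trim=[.045,-.072,.019]).items():
    c=proj(f,(R@q+t)[None])[0]; print(n,c.round(1)); cv2.circle(im,(int(c[0]),int(c[1])),2,(0,0,255),-1)
cv2.imwrite("pics/w2m.png",im)
from cell import manip
T=manip.grab_frame("top"); cv2.imwrite("pics/top2.png",cv2.resize(T["frame"][110:260,240:450],None,fx=3.7,fy=3.7,interpolation=cv2.INTER_CUBIC))
E
```

```text
time: 5.53
position: [0.6409, 0.0242, 0.3207]
tcp_rot: [1.92, 0.524, -1.925]
contact_force: [-0.7, 0.1, 0.9]
width: 0.0239
[0.64092951 0.02424856 0.32065358] 5.5333 0.02391714023009604
sel [320.  226.8]
selb [323.9 203.5]
selt [318.1 238.4]
conf [444.5 295.7]
trim [516. 225.]
```

View pics/w2m.png

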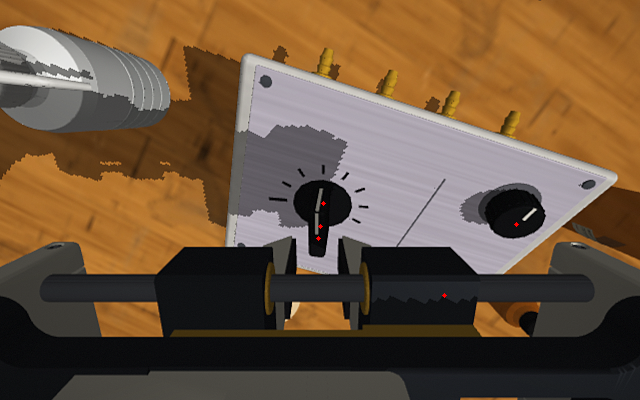

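View pics/top2.png

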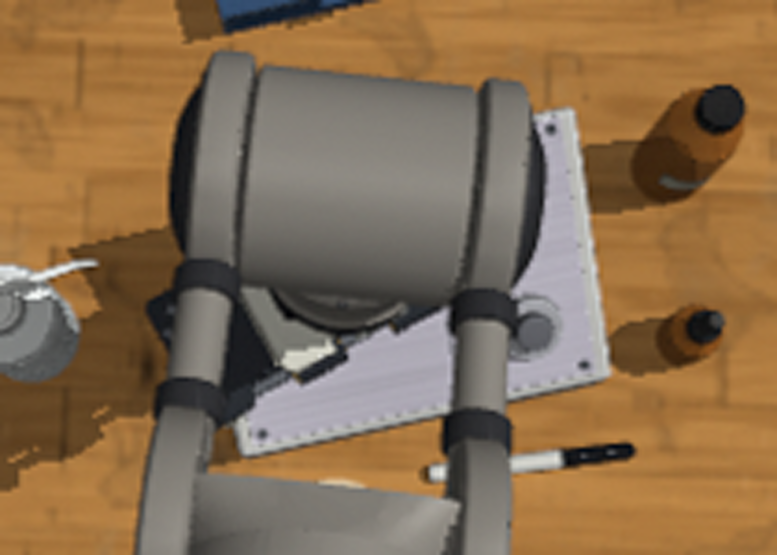

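```bash
python3 -m crank '[0.011,0,0,0, 0.01,0,0,0, 0.01,0,0,0, 0.01,0,0,0, 0,0,0,0, 0,0,0,0, 0,0,0,0, 0,0,0,0]'
python3 - <<'E'
from h import *
f,s=look("w3"); print(s["position"],s["time"],s["width"],s["contact_force"],s["ft_torque"])
from cell import manip
T=manip.grab_frame("side"); cv2.imwrite("pics/side3.png",cv2.resize(T["frame"][150:300,260:420],None,fx=4,fy=4,interpolation=cv2.INTER_CUBIC))
E
```

```text
time: 6.3
position: [0.6412, 0.0235, 0.281]
tcp_rot: [1.924, 0.522, -1.922]
contact_force: [-0.5, -0.4, -0.2]
width: 0.0237
[0.64119994 0.02354072 0.28102974] 6.3 0.023705664042282124 [-0.49393644 -0.42861622 -0.22359718] [-0.05902121 -0.02855746  0.03151964]
```

View pics/w3.png

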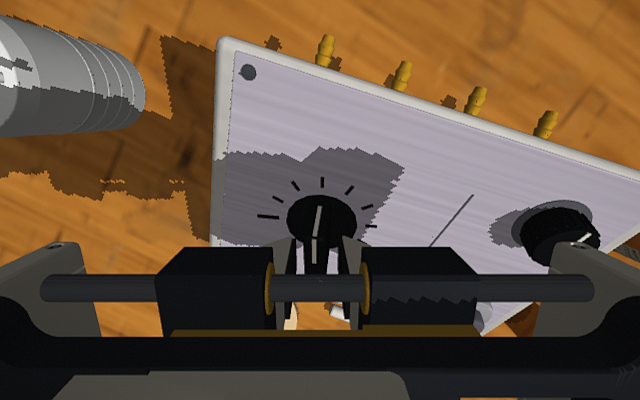

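View pics/side3.png

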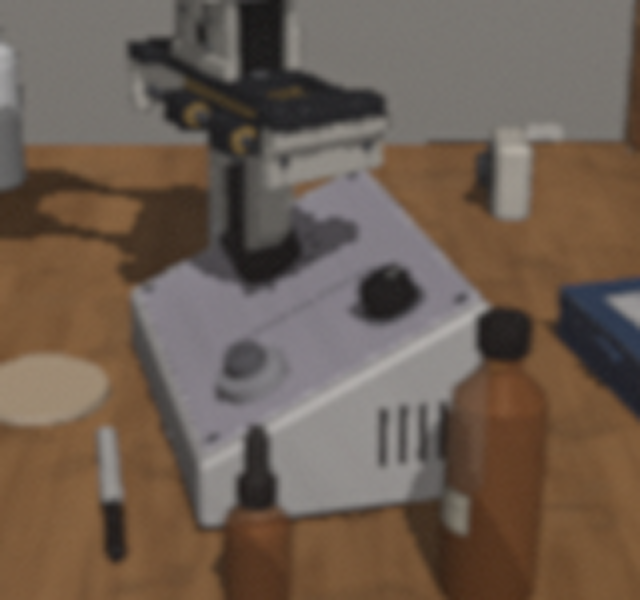

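```bash
python3 -m crank '[0,0,0,-5.75, 0,0,0,-5.75, 0,0,0,-5.75, 0,0,0,-5.75, 0,0,0,-5.75, 0,0,0,-5.75, 0,0,0,-5.75, 0,0,0,-5.75]'
python3 - <<'E'
from h import *
f,s=look("w4"); R=Ro.from_rotvec(s["tcp_rot"]).as_matrix();print(s["position"],s["time"],s["width"],s["contact_force"],s["ft_torque"],90+np.degrees(np.arctan2(R[1,1],R[0,1])))
E
```

```text
time: 7.07
position: [0.6412, 0.0233, 0.2812]
tcp_rot: [1.379, 1.088, -1.377]
contact_force: [0.7, -0.0, 0.4]
width: 0.024
[0.6412491  0.02331836 0.28119267] 7.0667 0.023972440248926582 [ 0.70543849 -0.03363168  0.38268988] [-0.11556273 -0.20863779  0.02553833] 76.65206180471654
```

View pics/w4.png

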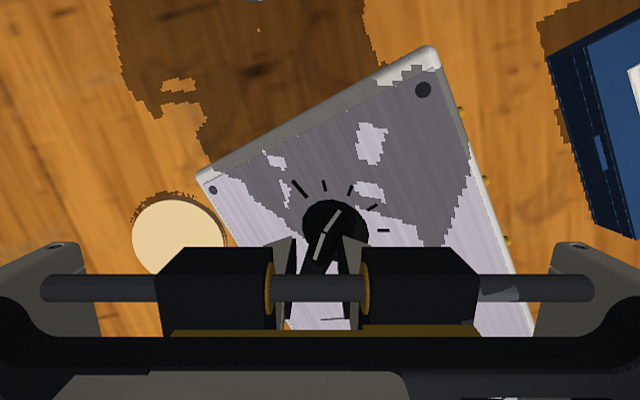

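```bash
python3 -m crank '[0,0,0,-5.75, 0,0,0,-5.75, 0,0,0,-5.75, 0,0,0,-5.75, 0,0,0,-5.75, 0,0,0,-5.75, 0,0,0,-5.75, 0,0,0,-5.75]'
python3 - <<'E'
from h import *
f,s=look("w5"); R=Ro.from_rotvec(s["tcp_rot"]).as_matrix();print(s["position"],s["time"],s["width"],s["contact_force"],s["ft_torque"],90+np.degrees(np.arctan2(R[1,1],R[0,1])))
E
```

```text
time: 7.78
position: [0.6421, 0.0231, 0.2817]
tcp_rot: [0.783, 1.42, -0.78]
contact_force: [3.7, -1.4, -0.2]
width: 0.0236
[0.64211241 0.0231048  0.28168755] 7.7833 0.0236477235491289 [ 3.7364697  -1.39988723 -0.19109598] [-0.07807073 -0.92545321 -0.07436703] 122.48923953016671
```

View pics/w5.png

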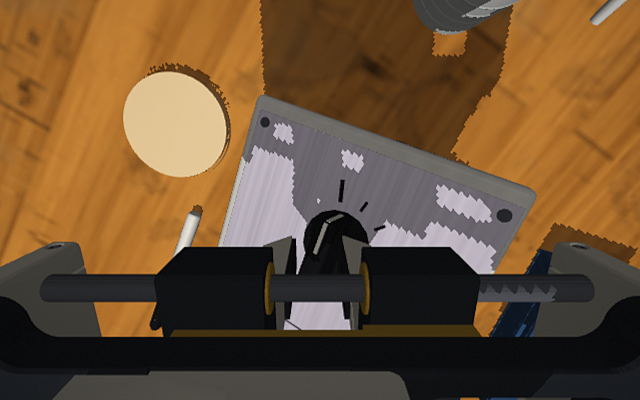

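```bash
python3 -m crank '[0,0,0,-3, 0,0,0,-3, 0,0,0,-3, 0,0,0,-3, 0,0,0,-3, 0,0,0,-3, 0,0,0,-2, 0,0,0,0]'
python3 - <<'E'
from h import *
f,s=look("w6"); R=Ro.from_rotvec(s["tcp_rot"]).as_matrix();print(s["position"],s["time"],s["width"],s["contact_force"],s["ft_torque"],90+np.degrees(np.arctan2(R[1,1],R[0,1])))
cv2.imwrite("pics/w6z.png",cv2.resize(f["frame"][130:350,220:460],None,fx=2.6,fy=2.6))
E
```

```text
time: 8.5
position: [0.6421, 0.0237, 0.2816]
tcp_rot: [0.517, 1.503, -0.514]
contact_force: [7.1, 0.8, 0.4]
width: 0.0239
[0.64207461 0.0236886  0.28161843] 8.5 0.023940208532525358 [7.08421134 0.78439469 0.43620695] [ 0.17017227 -1.19543804 -0.14210384] 142.21930587411623
```

View pics/w6z.png

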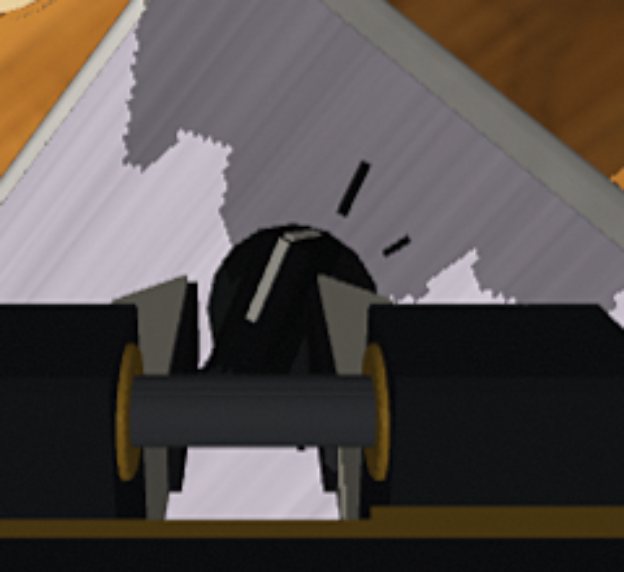

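```bash
cat >> h.py <<'E'
def rect(f,z,out,half=.06,n=600,c=(0,.048)):
    # orthophoto of panel plane at height z: up = panel +x, left = panel +y
    p=np.load("pan2.npy");R=panelR(p[2]);t=np.array([p[0],p[1],p[3]+.002])
    q=np.array([[c[0]+half,c[1]+half,z],[c[0]+half,c[1]-half,z],[c[0]-half,c[1]-half,z],[c[0]-half,c[1]+half,z]])
    H=cv2.getPerspectiveTransform(np.float32([[0,0],[n,0],[n,n],[0,n]]),np.float32(proj(f,q@R.T+t)))
    im=cv2.warpPerspective(f["frame"],H,(n,n),flags=cv2.WARP_INVERSE_MAP|cv2.INTER_CUBIC)
    for k in range(8):
        a=np.deg2rad(105-30*k); d=np.array([-np.sin(a),-np.cos(a)]); u=n/2+d*n*.25; v=n/2+d*n*.3
        cv2.line(im,tuple(u.astype(int).tolist()),tuple(v.astype(int).tolist()),(0,0,255) if k in(0,4) else (0,255,0),2)
    cv2.imwrite(out,im)
E
python3 -m crank '[0,0,0,4, 0,0,0,4, 0,0,0,4, 0,0,0,4, 0,0,0,4, 0,0,0,0, 0,0,0,0, 0,0,0,0]'
python3 - <<'E'
from h import *
f,s=look("w7"); R=Ro.from_rotvec(s["tcp_rot"]).as_matrix();print(s["position"],s["time"],s["width"],s["contact_force"],s["ft_torque"],90+np.degrees(np.arctan2(R[1,1],R[0,1])))
rect(f,.036,"pics/w7r.png")
E
```

```text
time: 9.22
position: [0.641, 0.0237, 0.2807]
tcp_rot: [0.784, 1.425, -0.783]
contact_force: [0.4, 0.9, 1.2]
width: 0.0239
[0.64101884 0.02368496 0.28074041] 9.2167 0.023934777199272048 [0.38759467 0.93470597 1.23571873] [ 0.1566977  -0.26879343 -0.05425564] 122.4041514235683
```

View pics/w7.png

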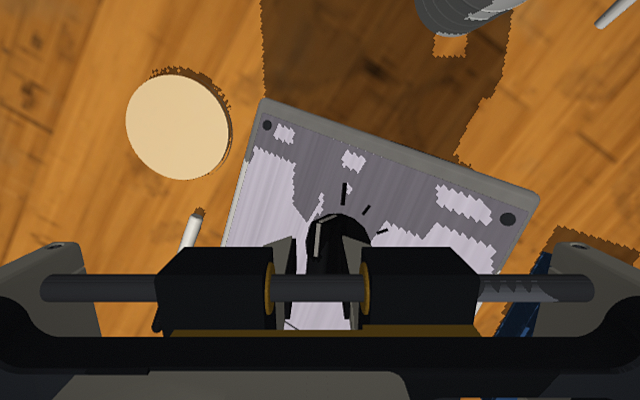

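View pics/w7r.png

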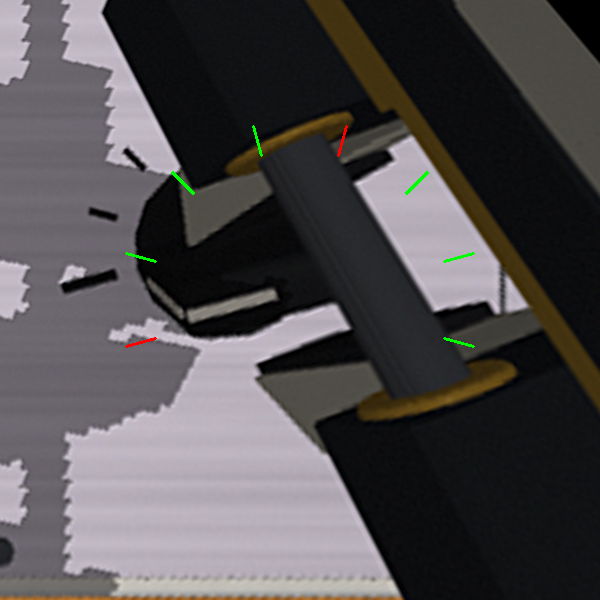

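```bash
python3 -m crank '[0,0,0,6, 0,0,0,6, 0,0,0,6, 0,0,0,6, 0,0,0,6, 0,0,0,6, 0,0,0,6, 0,0,0,6]'
python3 -m crank '[0,0,0,6, 0,0,0,6, 0,0,0,6, 0,0,0,6, 0,0,0,6, 0,0,0,6, 0,0,0,6, 0,0,0,6]'
python3 - <<'E'
from h import *
f,s=look("w8"); R=Ro.from_rotvec(s["tcp_rot"]).as_matrix();print(s["position"],s["time"],s["width"],s["contact_force"],s["ft_torque"],90+np.degrees(np.arctan2(R[1,1],R[0,1])))
rect(f,.036,"pics/w8r.png")
E
```

```text
time: 9.93
position: [0.6414, 0.0239, 0.2807]
tcp_rot: [1.412, 1.064, -1.409]
contact_force: [4.4, 1.9, -0.2]
width: 0.0243
time: 10.6
position: [0.641, 0.0232, 0.2806]
tcp_rot: [1.967, 0.456, -1.968]
contact_force: [-1.4, -2.5, 2.9]
width: 0.0236
[0.64096502 0.0232271  0.28056559] 10.6 0.023562177020436226 [-1.40729706 -2.52722167  2.94217727] [-0.18687206 -0.02151494  0.71656151] 26.155232060282238
```

View pics/w8r.png

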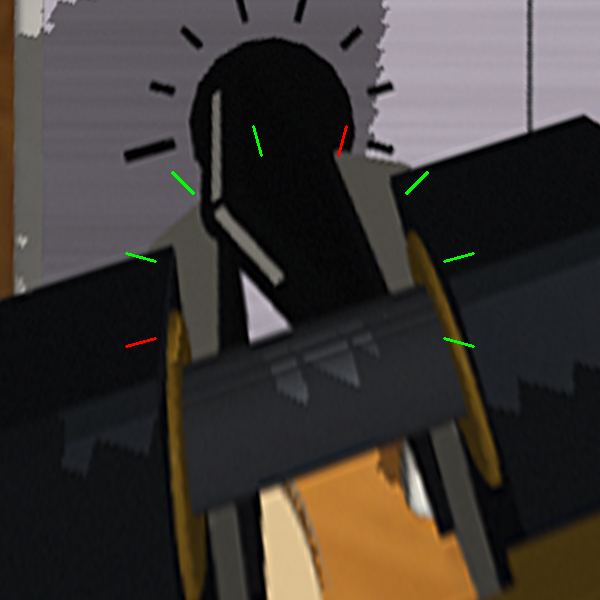

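```bash
python3 -m crank '[0,0,0,6, 0,0,0,6, 0,0,0,6, 0,0,0,6, 0,0,0,6, 0,0,0,6, 0,0,0,5, 0,0,0,5]'
python3 - <<'E'
from h import *
f,s=look("w9"); R=Ro.from_rotvec(s["tcp_rot"]).as_matrix();print(s["position"],s["time"],s["width"],s["contact_force"],s["ft_torque"],90+np.degrees(np.arctan2(R[1,1],R[0,1])))
rect(f,.036,"pics/w9r.png")
E
```

```text
time: 11.32
position: [0.6408, 0.024, 0.2805]
tcp_rot: [-2.033, 0.353, 2.035]
contact_force: [-0.4, 0.4, 0.4]
width: 0.0238
[0.64078175 0.02396447 0.28045401] 11.3167 0.023815070191373765 [-0.39895257  0.43540774  0.42972605] [ 0.16874658 -0.00060279 -0.01691749] -19.711721397470072
```

View pics/w9r.png

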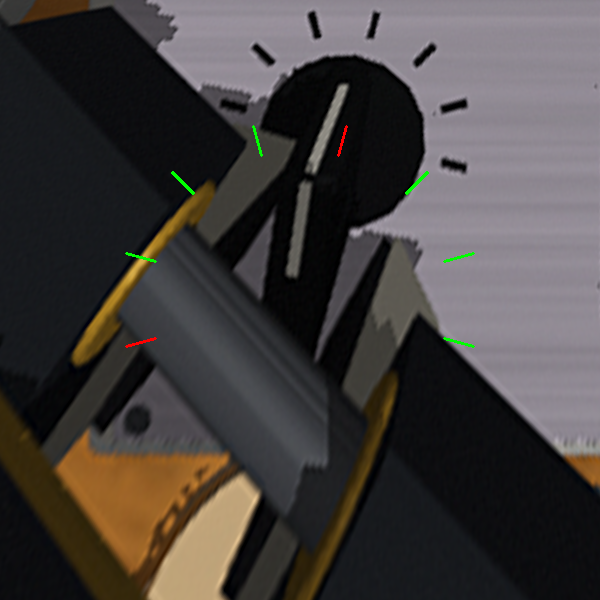

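```bash
python3 -m crank '[0,0,0,-5, 0,0,0,-5, 0,0,0,-5, 0,0,0,-2, 0,0,0,0, -0.01,0,0,0, -0.03,0,0,0, -0.04,0,0,0]'
python3 -m crank '[-0.03,0,0,0, -0.025,0,0,0, 0,0,0,0, 0,0,0,0, 0,0,0,0, 0,0,0,0, 0,0,0,0, 0,0,0,0]'
python3 - <<'E'
from h import *
f,s=look("w10"); R=Ro.from_rotvec(s["tcp_rot"]).as_matrix();print(s["position"],s["time"],s["width"],s["contact_force"],s["ft_torque"],90+np.degrees(np.arctan2(R[1,1],R[0,1])))
rect(f,.0,"pics/w10r.png"); cv2.imwrite("pics/w10z.png",cv2.resize(f["frame"][100:300,200:440],None,fx=3,fy=3,interpolation=cv2.INTER_CUBIC))
E
```

```text
time: 12.03
position: [0.6403, 0.0235, 0.3586]
tcp_rot: [-2.19, 0.05, 2.206]
contact_force: [1.0, -0.3, -0.4]
width: 0.0234
time: 12.7
position: [0.641, 0.0235, 0.4143]
tcp_rot: [-2.196, 0.05, 2.201]
contact_force: [1.2, -0.2, 0.2]
width: 0.0239
[0.64097478 0.02352254 0.41428355] 12.7 0.0239036013809738 [ 1.2269425  -0.17985703  0.19409197] [0.05477861 0.04641262 0.01306254] -2.621648078018069
```

View pics/w10r.png

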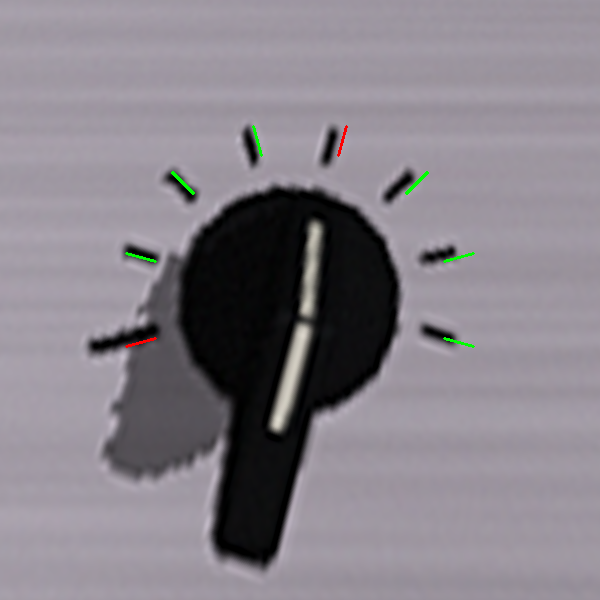

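View pics/w10.png

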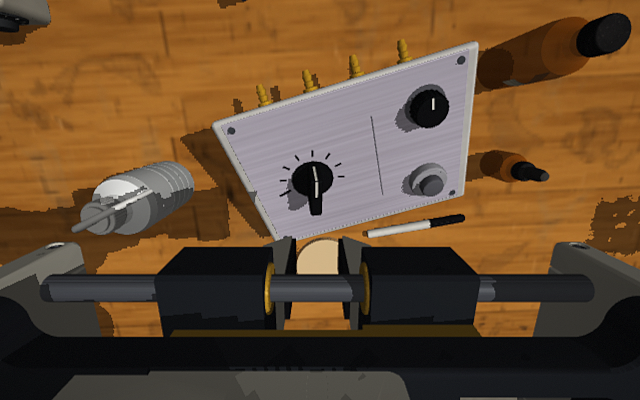

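```bash
python3 -m crank '[0,0,0,-6, 0,0,0,-6, 0,0,0,-4.3, 0,0,0,0, 0,0,0,0, 0,0,0,0, 0,0,0,0, 0,0,0,0]' 1
python3 - <<'E'
from h import *
from cell import manip
f,s=look("w11"); R=Ro.from_rotvec(s["tcp_rot"]).as_matrix();print(s["width"],90+np.degrees(np.arctan2(R[1,1],R[0,1])))
for q in ["selector_grip","confirm_top"]: print(q,[(d["p"],np.array(d["location"])*[640,400]) for d in manip.pinpoint("wrist",q)])
p=np.load("pan2.npy");Rp=panelR(p[2]);t=np.array([p[0],p[1],p[3]+.002])
for q in ([0,.048,.025],[-.042,-.072,.022],[-.042,-.072,.012],[.045,-.072,.019]): print(proj(f,(Rp@q+t)[None]).round(1))
print(R.T@(np.array([.628,-.1033,.34])-s["position"]))
rect(f,.022,"pics/w11r.png",half=.03,c=(-.042,-.072))
E
```

```text
time: 13.42
position: [0.641, 0.0236, 0.4154]
tcp_rot: [2.095, 0.25, -2.095]
contact_force: [0.8, -0.6, 0.2]
width: 0.0005
0.0005125398670097444 13.616637870139371
selector_grip [(0.94, array([314.816, 192.4  ]))]
confirm_top [(0.65, array([423.808, 223.8  ])), (0.57, array([479.808, 209.08 ]))]
[[317.6 193.9]]
[[426.4 221. ]]
[[424.  214.7]]
[[448.9 151.9]]
[0.07545985 0.12023158 0.04248421]
```

View pics/w11r.png

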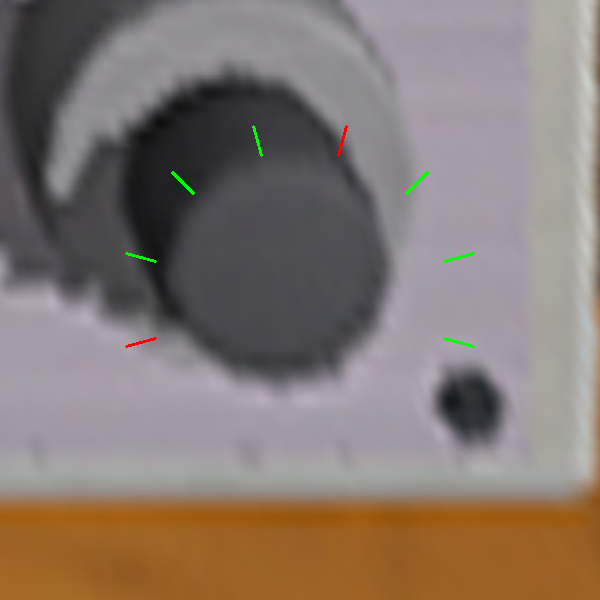

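```bash
python3 - <<'E'
from h import *
from cell import manip
s=manip.sense();R=Ro.from_rotvec(s["tcp_rot"]).as_matrix()
print(R.T@(np.array([.605,-.107,.303])-s["position"]))
E
```

```text
[0.11252226 0.11838588 0.06579107]
```

```bash
python3 -m crank '[0,0.03,0.0165,0, 0,0.03,0.0165,0, 0,0.03,0.0165,0, 0.02,0.0284,0.0163,0, 0.03,0,0,0, 0.03,0,0,0, 0.0325,0,0,0, 0,0,0,0]'
python3 - <<'E'
from h import *
f,s=look("w12"); R=Ro.from_rotvec(s["tcp_rot"]).as_matrix();print(s["position"],s["width"],s["contact_force"])
p=np.load("pan2.npy");Rp=panelR(p[2]);t=np.array([p[0],p[1],p[3]+.002])
im=f["frame"].copy()
for q in ([-.042,-.072,.022],[-.042,-.072,.012],[.045,-.072,.019]):
    c=proj(f,(Rp@q+t)[None])[0]; print(c); cv2.circle(im,(int(c[0]),int(c[1])),2,(0,0,255),-1)
cv2.imwrite("pics/w12m.png",im)
rect(f,.022,"pics/w12r.png",half=.03,c=(-.042,-.072))
E
```

```text
time: 14.23
position: [0.6032, -0.107, 0.2967]
tcp_rot: [2.086, 0.255, -2.109]
contact_force: [-1.1, 0.3, -1.3]
width: 0.0005
[ 0.60322165 -0.1069736   0.2967047 ] 0.0005016935126559971 [-1.13824438  0.34914469 -1.31966971]
[323.23444644 181.69912926]
[323.06770483 172.49925488]
[325.23096604  31.0158329 ]
```

View pics/w12m.png

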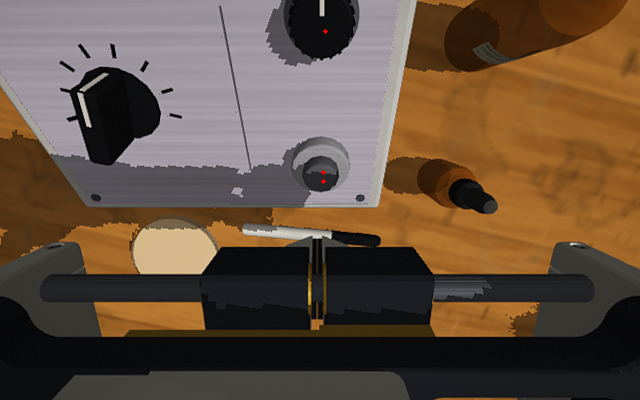

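View pics/w12r.png

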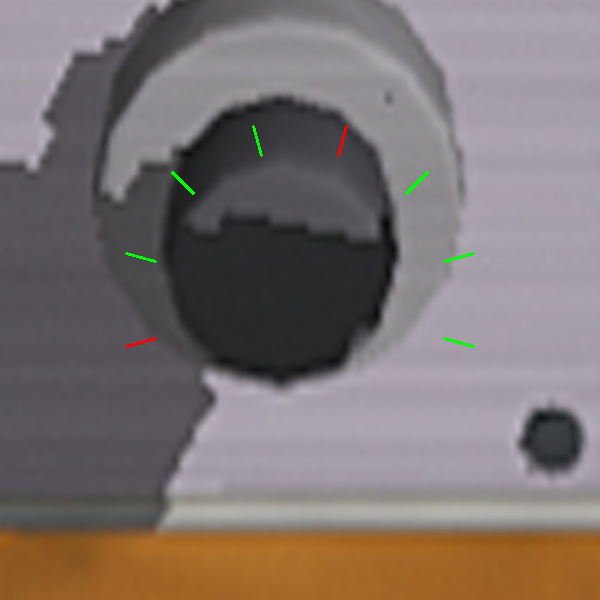

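```bash
python3 - <<'E'
from h import *
from cell import manip
s=manip.sense();R=Ro.from_rotvec(s["tcp_rot"]).as_matrix();print(s["position"],s["joint_vel"].round(3))
print(R.T@(np.array([.6242,-.1023,.275])-s["position"]))
zp=panelR(np.load("pan2.npy")[2])[:,2]; print("1mm press in tool",R.T@(-zp))
E
```

```text
[ 0.60419856 -0.106949    0.30015536] [ 0.007 -0.058 -0.091  0.003  0.034 -0.001]
[ 0.02502658  0.00029295 -0.02068931]
1mm press in tool [ 0.89605211  0.00291698 -0.4439393 ]
```

```bash
python3 -m crank '[0,0,-0.007,0, 0,0,-0.0068,0, 0,0,-0.006,0, 0.01,0,0,0, 0.01,0,0,0, 0.008,0,0,0, 0,0,0,0, 0,0,0,0]'
python3 - <<'E'
from h import *
f,s=look("w13"); print(s["position"],s["contact_force"],s["joint_vel"].round(3))
from cell import manip
T=manip.grab_frame("side"); cv2.imwrite("pics/side13.png",cv2.resize(T["frame"][150:300,260:420],None,fx=4,fy=4,interpolation=cv2.INTER_CUBIC))
T=manip.grab_frame("top"); cv2.imwrite("pics/top13.png",cv2.resize(T["frame"][110:260,240:450],None,fx=3.7,fy=3.7,interpolation=cv2.INTER_CUBIC))
print(manip.sense()["position"])
E
```

```text
time: 14.95
position: [0.6239, -0.1024, 0.2739]
tcp_rot: [2.093, 0.252, -2.097]
contact_force: [1.2, 0.2, 0.2]
width: 0.0005
[ 0.62393007 -0.10235465  0.27393788] [1.20227123 0.19364311 0.19918881] [ 0.    -0.016 -0.02   0.001  0.005 -0.   ]
[ 0.62435618 -0.10248445  0.2753586 ]
```

View pics/side13.png

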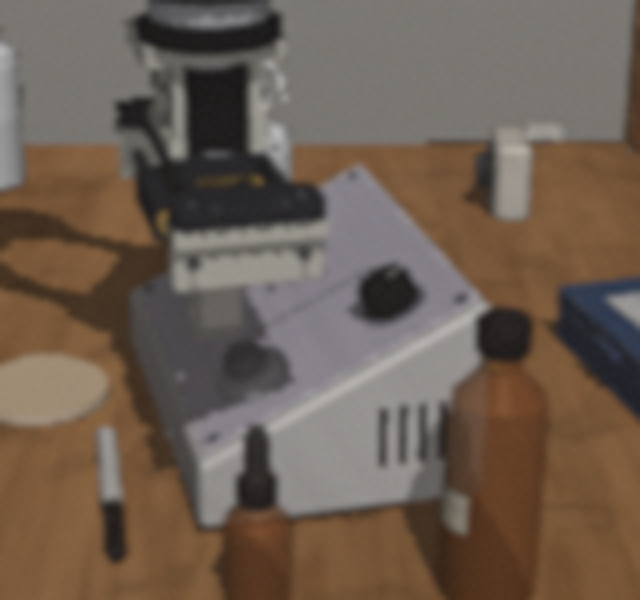

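View pics/w13.png

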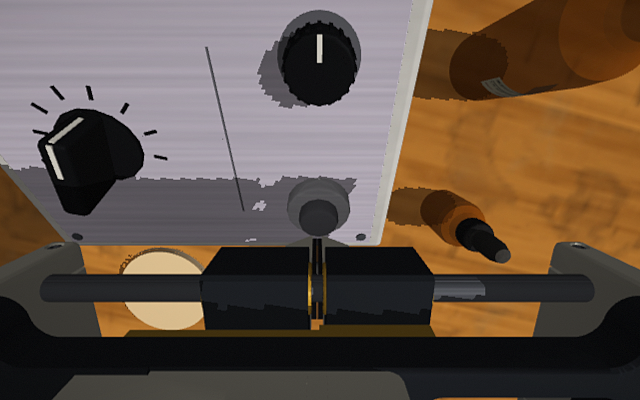

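```bash
python3 -m crank '[0.0018,0,-0.0009,0, 0.0018,0,-0.0009,0, 0.0018,0,-0.0009,0, 0.0018,0,-0.0009,0, 0.0018,0,-0.0009,0, 0,0,0,0, 0,0,0,0, 0,0,0,0]'
python3 -m crank '[0.0018,0,-0.0009,0, 0,0,0,0, 0,0,0,0, 0.0018,0,-0.0009,0, 0,0,0,0, 0,0,0,0, 0,0,0,0, 0,0,0,0]'
python3 - <<'E'
from h import *
f,s=look("w14"); print(s["position"],s["contact_force"],s["joint_vel"].round(3))
E
```

```text
time: 15.77
position: [0.6287, -0.1013, 0.266]
tcp_rot: [2.095, 0.251, -2.095]
contact_force: [0.1, 0.5, 0.5]
width: 0.0004
time: 16.43
position: [0.6304, -0.1009, 0.2626]
tcp_rot: [2.095, 0.251, -2.094]
contact_force: [0.4, -1.0, 2.5]
width: 0.0004
[ 0.63044478 -0.10091072  0.26259428] [ 0.42728224 -1.00830662  2.483389  ] [ 0.002  0.001  0.001  0.    -0.001  0.   ]
```

View pics/w14.png

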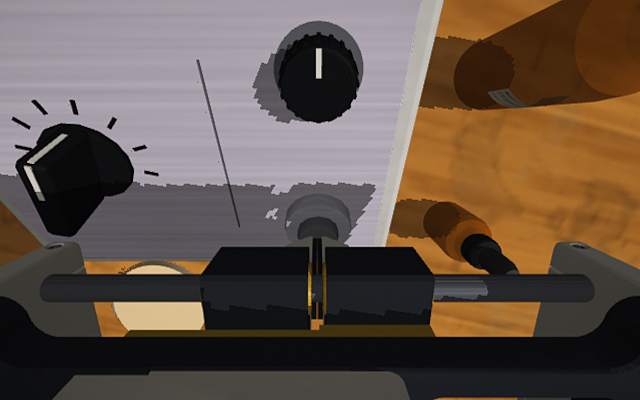

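```bash
python3 -m crank '[0.0009,0,-0.00045,0, 0.0009,0,-0.00045,0, 0,0,0,0, 0.0009,0,-0.00045,0, 0.0009,0,-0.00045,0, 0,0,0,0, 0,0,0,0, 0,0,0,0]'
```

```text
time: 17.15
position: [0.6322, -0.1005, 0.2589]
tcp_rot: [2.095, 0.251, -2.094]
contact_force: [-0.3, -0.2, 4.9]
width: 0.0004
```

```bash
python3 -m crank '[0.0009,0,-0.00045,0, 0,0,0,0, 0,0,0,0, 0.0009,0,-0.00045,0, 0,0,0,0, 0,0,0,0, 0,0,0,0, 0,0,0,0]'
```

```text
time: 17.82
position: [0.6327, -0.1004, 0.2584]
tcp_rot: [2.094, 0.251, -2.095]
contact_force: [-5.7, -0.5, 13.0]
width: 0.0
```

```bash
python3 - <<'E'
from h import *
f,s=look("w15"); print(s["position"],s["contact_force"])
cv2.imwrite("pics/w15z.png",cv2.resize(f["frame"][150:270,240:400],None,fx=4.5,fy=4.5,interpolation=cv2.INTER_CUBIC))
from cell import manip
T=manip.grab_frame("side"); cv2.imwrite("pics/side15.png",cv2.resize(T["frame"][190:290,270:370],None,fx=6,fy=6,interpolation=cv2.INTER_CUBIC))
E
```

```text
[ 0.6326775  -0.10038769  0.25835293] [-5.74998612 -0.45090664 13.04512724]
```

View pics/w15z.png

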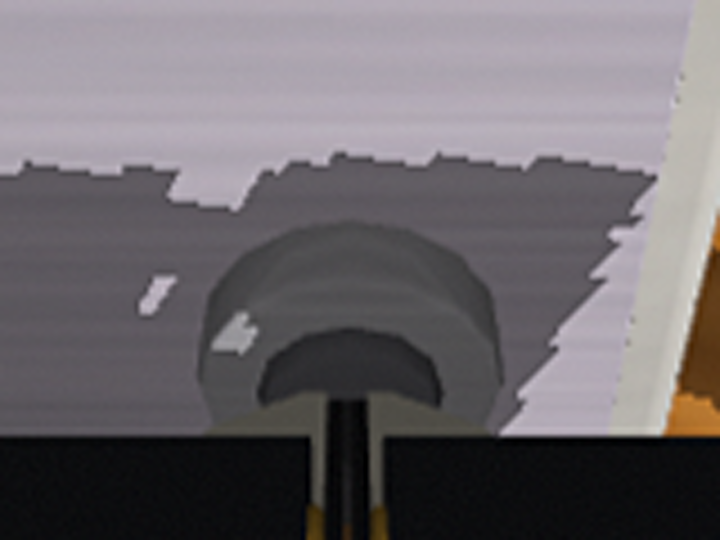

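View pics/side15.png

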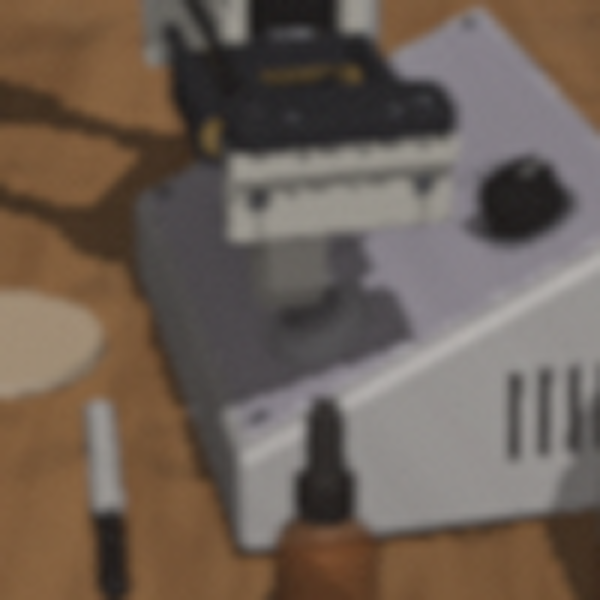

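```bash
python3 -m crank '[-0.0045,0,0.0022,0, -0.009,0,0.0044,0, -0.018,0,0.0088,0, -0.027,0,0.01,0, -0.035,0,0.01,0, -0.035,0,0,0, -0.02,0,0,0, 0,0,0,0]'
python3 -m crank '[0,0,0.01,0, 0,0,0.02,0, 0,0,0.02,0, 0,0,0,0, 0,0,0,0, 0,0,0,0, 0,0,0,0, 0,0,0,0]'
python3 - <<'E'
from h import *
from cell import manip
f,s=look("w16"); print(s["position"],s["contact_force"],s["time"])
rect(f,.022,"pics/w16b.png",half=.03,c=(-.042,-.072)); rect(f,0,"pics/w16s.png")
T=manip.grab_frame("side"); cv2.imwrite("pics/side16.png",cv2.resize(T["frame"][150:300,250:420],None,fx=4.5,fy=4.5,interpolation=cv2.INTER_CUBIC))
T=manip.grab_frame("top"); cv2.imwrite("pics/top16.png",T["frame"])
for q in ["wash_bottle","amber_bottle","dropper_bottle","petri_dish","marker"]:
    print(q,[(round(d["p"],2),(np.array(d["location"])*[640,400]).round(1)) for d in manip.pinpoint("top",q)[:1]])
E
```

```text
time: 18.58
position: [0.5988, -0.1086, 0.4111]
tcp_rot: [2.102, 0.247, -2.084]
contact_force: [0.4, 0.4, 0.1]
width: 0.0005
time: 19.25
position: [0.5506, -0.1203, 0.4051]
tcp_rot: [2.094, 0.252, -2.095]
contact_force: [0.5, -0.2, -0.7]
width: 0.0007
[ 0.55061137 -0.12025646  0.40510272] [ 0.48442121 -0.17948078 -0.70858693] 19.25
wash_bottle [(0.74, array([255.4, 196.4]))]
amber_bottle [(0.87, array([421.7, 157.8]))]
dropper_bottle [(0.57, array([327.3, 197.9]))]
petri_dish [(0.97, array([329.4, 255.5]))]
marker []
```

View pics/w16.png

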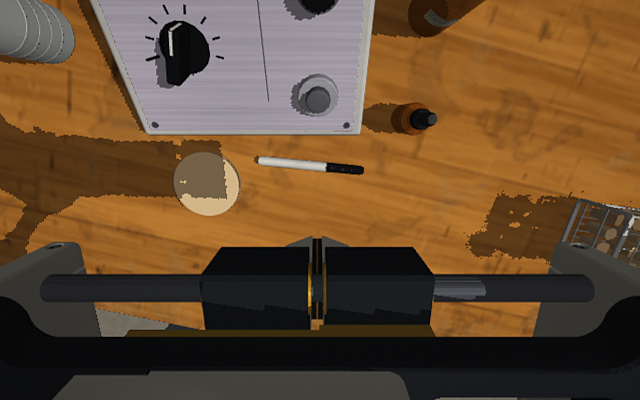

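View pics/w16s.png

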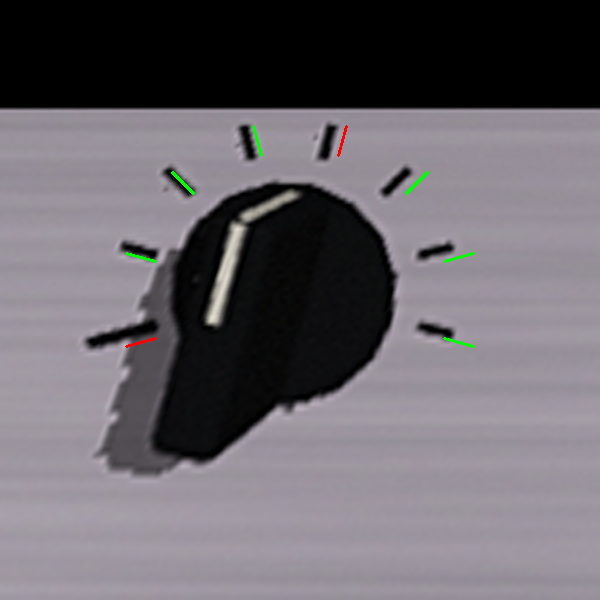

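View pics/w16b.png

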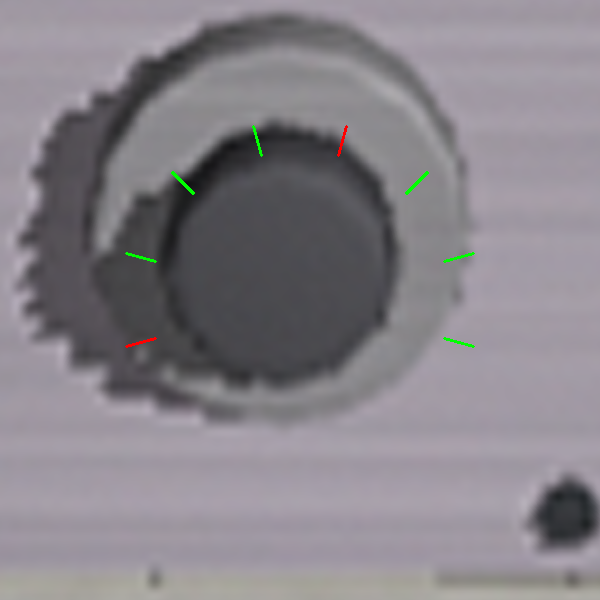

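View pics/side16.png

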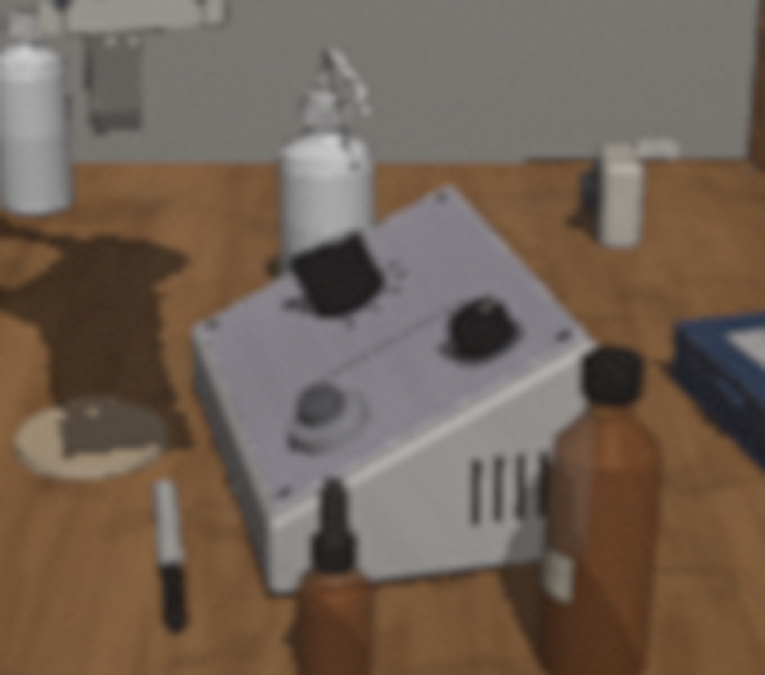

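```bash
python3 - <<'E'
from cell import manip
print(manip.sense()["joint_vel"].round(4)); print(manip.job_done())
E
```

```text
[ 0.0011 -0.0001 -0.0005 -0.0006  0.0004  0.0009]
the job is handed in; nothing more can be done
None
```

The job is done and handed in at about 19.5 s of the 67 s allowed. No verdict is reported.

- **Selector:** It started at click 3. I placed the fingers loosely (24 mm apart) on either side of the bar. I turned it anticlockwise to home, where the rectified wrist picture showed the bar parallel to the long mark with the fingers backed off. Then I turned it clockwise to click 4 and lifted clear. After lifting I measured about 16° clockwise of up-slope, and about 14° just before hand-in; the nominal angle is 15°.
- **Button:** I pressed it along the panel normal with closed fingers. The force rose from 2.5 N to 5 N, then jumped to about 14 N along the normal. I take that jump as the button reaching its stop, since its travel cannot be read directly. I then retracted, and the pictures show the button standing out again.
- **Last checks:** In the final pictures the bottles, dish and marker look unmoved, and the trim knob's line looks as it did before. The robot is clear of everything, with contact force under 1 N.
- **Checks that failed or disagreed:**
  - In the last top view the network missed the marker and put the dropper bottle on the selector (327, 198). The wrist and side pictures show both standing where they were.
  - The network's button position differed by 3 to 6 px from my fitted panel pose.
  - My fitted panel pose was about 2 to 3 mm off the button, which I corrected from the rectified wrist pictures.

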